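# Let down the spring winder one-handed at its pawl

### The arm

A 6-joint arm with a two-finger parallel gripper is mounted at the origin on the work surface. World frame = base frame: x ahead of the robot, y to its left, z up, the work surface at z = 0. Lengths are in m, angles in rad, forces in N, time in s.
With the tool pointing down it reaches from about 0.35 to 0.775 m from the base axis. Payload 7.3 kg.
Tool frame: the origin (TCP) lies at the very end of the fingers, on their centre line; the grasp point (between the pads) lies 19 mm behind it (robot.hold_point_z is the distance from the TCP to the grasp point, in m); y points along the fingers, z is the direction in which the jaws open and shut, and the axes are right-handed (so a half turn about y gives the same grasp; the last joint's range is limited). The gripper opens to 92 mm and grips with 3 to 60 N. Pads are 19 mm wide; open, the fingers measure 130 mm over their backs; the gripper's body (75 mm by 190 mm) begins 47 mm behind the grasp point.
Start: joints at [-1.349, 0.342, 1.524, -0, 1.275, -0.146], TCP at [0.189, -0.49, 0.227] pointing down, gripper open.
Joint ranges: [-2.53, 2.53], [-0.77, 2.02], [0.04, 2.7], [-1, 4.14], [0.28, 2.66], [-3.11, 3.11]. Speed limits (rad/s): [2.57, 2.57, 3.14, 3.14, 3.14, 3.14].

### API

Orientations are given as [roll, pitch, yaw] about the fixed x, y, z axes, in that order (R = Rz(yaw) Ry(pitch) Rx(roll)).
In Python, from cell import robot gives the robot as it stands.
- The arm moves only by the shell command python3 -m crank 'ROWS' [OPENING] [FORCE]. ROWS is a JSON object of lists of equal length, an entry for each row: "xyz": the shift along the tool's x, y, z in cm, a list of three; "roll": the turn about the tool's y in degrees. A call has 1 to 20 rows; each row shifts and turns the commanded pose from where the row before left it, along the tool's axes as they then stand; what a row does not reach is not made up. A row lasts 1/10 s, in which the tool goes at most 50 mm and 8.59 degrees, less where a joint would pass 70% of its speed; a pose out of reach is approached as far as the arm can. A call is refused whole if a number of a shift passes 5 or a number of a turn 8.59, either way. A call with a gripper value outside its range is refused whole. OPENING is the gripper command: -1 is fully open, 1 is shut, values between are in proportion, set as the call begins (- or left out, the last holds). The fingers move at their own pace and stop on an object; FORCE is the grip in N (left out, the last holds). Time passes only in rows, so rows that do not move let the fingers close. It gives the time, the measured TCP pose, the force and the opening at its end, in the units of the state.
- robot.observe(): the state, without advancing time (a new reading comes with each control period).
- robot.read_camera(name): name is "scene" or "top" or "wrist"; returns the picture (400x640x3 uint8, red, green, blue); there is no depth.
- robot.calibration(name): a dict with "intrinsics" (3x3 intrinsics, pixels), "pose" (4x4, takes a point from camera to world coordinates). Camera axes: x right, y down, z forward; pixel columns grow to the right and rows downward; lengths in m; the calibration is good to about 2 mm. A picture is of the moment at which its call begins: read the wrist's pose just before it. calibration takes no time and is no camera call; for the wrist camera it gives the pose at the moment of the call.
- robot.hand_in(): hands the job in, once; it reports no verdict.
The state is a dict: "time": time; "qpos": joint angles; "qvel": joint speeds; "joint_efforts": joint torques, N m; "tool_pos": TCP position; "tool_rot": TCP orientation; "contact_force": force on the tool from outside, world axes, zero at the start; "torque": the same for the moment, N m; "opening": finger opening in m.
Only numpy, scipy, OpenCV 4.12 (cv2) and the standard library are available. Lean on these libraries where they do the work, as an engineer would, in place of code of your own. Each camera call takes 0.05 s, during which the arm holds its last target.

### The job

The spring winder on the green mat is wound too far. With closed fingers press the thumbscrew on the tail of its pawl slowly down until the tail is felt to sit firmly on its stop, with about 10 newtons and never more than 16, so that the pawl lifts clear of the ratchet wheel and the drum creeps back by itself; hold it there until the crank, on its way up, is within the last tooth short of upright, then let the pawl drop back in so that it catches the drum with the crank upright at the index finger. Do not touch the drum, wheel or crank, and leave everything else on the bench where it is.

Things in the scene. Friction and masses are not known exactly. Their poses are not given: they have to be found in the camera images.
- winder: Bench spring winder, screwed down: grey base plate 145 x 250 x 12 mm with a ratchet wheel, brass drum and crank on one level axle along its x. Origin under the base plate, below the axle (axle at y = 0, 85 mm up); z up. Along x: wheel and pawl at -30 mm, drum -20 to 46 mm, index finger 53 mm, crank 66 to 105 mm. The pawl's tail sticks out on the +y side, 135 mm from the axle.
- wheel_centre (a point): Centre of the ratchet wheel, on the axle. The wheel is 96 mm across the tips and 10 mm thick, with 12 saw teeth 12 mm deep, 30 degrees apart. When the pawl is clear, a spring drives the wheel back, its top moving to the winder's +y, slowed by a damper to about 0.25 rad/s (two seconds a tooth).
- index_tip (a point): Tip of the fixed index finger, a 7 mm wide upright steel blade 166 mm high on the winder, straight above the axle and just behind the crank. The crank must end in front of it.
- drum: Wheel, brass drum and crank, turning as one. Origin on the axle; x along the winder's x; z points along the crank, so the angle between its z and vertical is what is left to let back. Wound at the start: within three seconds it rests on a tooth, 2.0 to 3.2 rad from upright, the crank low on the -y side (turned about +x from upright); let back, it swings up through -y. Let past upright, it cannot be put right.
- crank_end (a point): Point on the crank arm (13 mm wide) at the middle of its wooden knob (22 mm thick, 30 mm long), 58 mm from the axle. The drum can rest every 30 degrees, where a tooth runs against the dropped pawl; one of these rests has the crank upright. A pawl that is fully down again while the crank is 5 to 25 degrees short of upright catches it there.
- pawl: Dark steel two-armed pawl over the wheel, 12 mm wide, 8 mm thick. Origin on its pivot, 60 mm to +y of the axle, 140 mm above the winder's origin, between two post plates that reach 152 mm high. It lies level (z up) when dropped in. Pressing its tail lifts the nose, clear of the teeth at 0.163 rad of tilt. A light spring drops it when let go. More than 16 N on it bends it.
- nose (a point): Tip of the pawl's nose, 63 mm to -y of the pivot and 17.5 mm below it; about 10.5 mm under the tooth tips when the pawl is down. The tooth's load makes the pawl stick: some 4 to 7 N at the thumbscrew pulls it out; 2 to 3 N holds it once it is clear.
- tail (a point): Centre of the top of the pawl's round tail pad (28 mm across), 75 mm to +y of the pivot, 4 mm above it when down. The thumbscrew stands on it: a steel disc 25 mm across, 6 mm thick, its flat top 9 to 27 mm above this point. How far it is screwed out differs each time and is not measured: feel for it. It does not move when pressed. Clear space around and above it.
- stop (a point): Top of the fixed stop post, 14 mm thick with a black cap, under the tail, 52 mm to +y of the pivot. The tail lands on it at 0.185 rad, 14 mm down at the thumbscrew, 2 mm beyond where the nose comes clear (12 mm); the force, 2 to 3 N until then, rises steeply. 5 N or more, best about 10, seats it firmly.
- blower: Terracotta-coloured rubber dust blower, 74 mm across, 93 mm tall, standing; origin under its centre. Leave it alone.
- dome: Glass dust cover with a knob, 96 mm across, 80 mm tall; origin under its centre. Leave it alone.
- jar_a: Small clear jar with a metal lid, 34 mm across, 38 mm tall, origin under its centre. Leave it alone.
- jar_b: Another such jar. Leave it alone.
- jar_c: Another such jar. Leave it alone.
- tweezers: Steel tweezers lying flat, 165 mm long, 5 mm thick, along their x; origin near the middle. Leave them alone.
- bezel: Aluminium ring 38 mm across, 10 mm high, lying on the winder's base plate. Leave it alone.
- screwdriver: Screwdriver, 170 mm long, lying on the mat. Leave it alone.

How it is judged:
On the way, in this order (a step that is already met when the one before it is completed fails the run):
1. the pawl is clear of the ratchet wheel, its tail pressed firmly onto the stop (angle between pawl's own z axis and vertical above 0.17 rad and contact force between the fingers and pawl above 5 N), for 0.3 s.
2. the drum has turned back to within the last tooth of the upright mark (angle between drum's own z axis and vertical below 0.47 rad), for 0.1 s.
At the end, for the whole second after the job is handed in: The drum is at rest with its crank upright (within 0.10 rad), and the pawl is fully dropped in again (within 0.04 rad of level) and at rest (angle between drum's own z axis and vertical below 0.1 rad and angular speed of each of drum, pawl below 0.05 rad/s and angle between pawl's own z axis and vertical below 0.04 rad); the robot touches nothing.
It fails at once if the pawl or its thumbscrew is pushed with more than 16 N (contact force between any of the fingers, the arm and pawl above 16 N).
It fails at once if the robot touches the drum, wheel or crank (contact force between any of the fingers, the arm and drum above 0.5 N).
It fails at once if another thing on the bench is moved more than 10 mm (distance of any of blower, dome, jar_a, jar_b, jar_c, tweezers, bezel, screwdriver from where it was at the start of the episode above 0.01 m).
It also fails if it takes over 72 s, if anything falls off the work surface, if the arm or the gripper's body presses on something with over 40 N, if the wrist force passes 120 N, or if a joint passes its speed limit or range.

## Working session

There is one attempt and no reset: what is moved stays moved. The work goes in short steps, Python scripts to look and compute and a shell command to move; the robot and the scene stay as the last step left them, time stands still between calls to the robot, and variables do not carry over. Pictures are saved under pics/ and viewed, and the job is handed in when it is done.

```bash
mkdir -p pics; ls
python3 - <<'E'
from cell import robot
import cv2
s=robot.observe()
for k,v in s.items(): print(k,v)
for n in ["scene","top","wrist"]:
    c=robot.calibration(n); print(n,c)
    cv2.imwrite(f"pics/{n}0.png",robot.read_camera(n)[:,:,::-1])
print(robot.hold_point_z)
E
```

```text
pics
time 0.0
qpos [-1.34902193e+00  3.42699863e-01  1.52505929e+00 -6.52122059e-06
  1.27541913e+00 -1.46013530e-01]
qvel [-0.00196339 -0.00028881 -0.00099535 -0.00067435 -0.00094485  0.00190752]
joint_efforts [-2.10969010e-04 -4.31245708e+01 -2.44217259e+01  7.17471843e-02
  5.61016321e-02 -1.38924315e-04]
tool_pos [ 0.18868063 -0.48945779  0.22604209]
tool_rot [-1.57236599e+00  2.24532313e-04 -2.77380300e+00]
contact_force [-0.34514678 -0.58921311  0.2275893 ]
torque [ 0.01838383 -0.03028243  0.05522794]
opening 0.09171491069578228
scene {'intrinsics': array([[519.32155767,   0.        , 313.43336863],
       [  0.        , 519.32155767, 202.12381371],
       [  0.        ,   0.        ,   1.        ]]), 'pose': array([[ 0.85645879,  0.30542126, -0.41616846,  1.02755973],
       [ 0.51590254, -0.5344842 ,  0.6694559 , -0.83361387],
       [-0.0179694 , -0.78806376, -0.6153313 ,  0.87790258],
       [ 0.        ,  0.        ,  0.        ,  1.        ]])}
top {'intrinsics': array([[512.59769119,   0.        , 314.94294708],
       [  0.        , 512.59769119, 211.24336303],
       [  0.        ,   0.        ,   1.        ]]), 'pose': array([[ 0.00450557, -0.98612765,  0.16592754,  0.30083152],
       [-0.99994761, -0.0029179 ,  0.00981098, -0.04278543],
       [-0.00919072, -0.16596305, -0.98608914,  1.48889865],
       [ 0.        ,  0.        ,  0.        ,  1.        ]])}
wrist {'intrinsics': array([[338.11653082,   0.        , 318.86094752],
       [  0.        , 338.11653082, 198.25323252],
       [  0.        ,   0.        ,   1.        ]]), 'pose': array([[ 0.3597786 , -0.8868646 , -0.28988023,  0.26909717],
       [-0.9330346 , -0.34277473, -0.10932482, -0.45843875],
       [-0.0024073 ,  0.30980101, -0.95079837,  0.38428003],
       [ 0.        ,  0.        ,  0.        ,  1.        ]])}
0.0188
```

View pics/scene0.png

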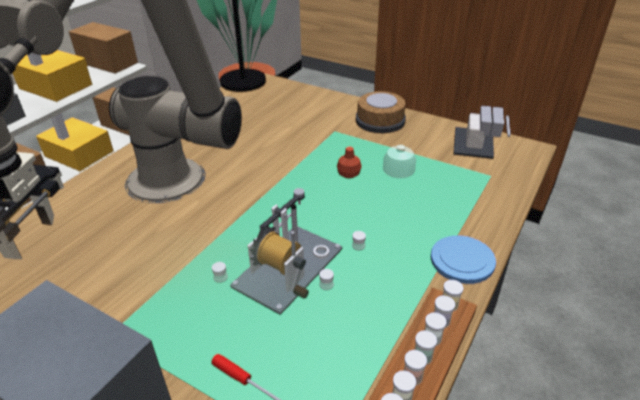

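View pics/top0.png

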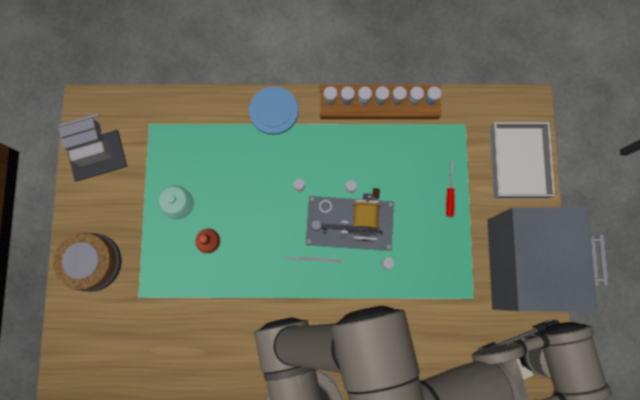

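View pics/wrist0.png

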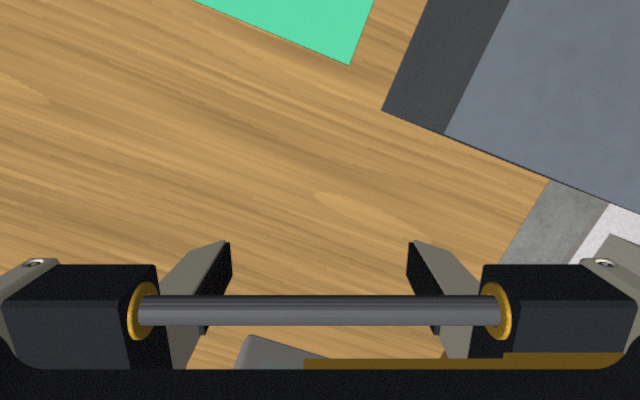

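Run:
```python
import cv2
a=cv2.imread("pics/top0.png")[175:275,280:410]; cv2.imwrite("pics/t1.png",cv2.resize(a,None,fx=6,fy=6,interpolation=cv2.INTER_CUBIC))
a=cv2.imread("pics/scene0.png")[180:315,205:375]; cv2.imwrite("pics/s1.png",cv2.resize(a,None,fx=4.4,fy=4.4,interpolation=cv2.INTER_CUBIC))
```

```text
(no output)
```

View pics/t1.png

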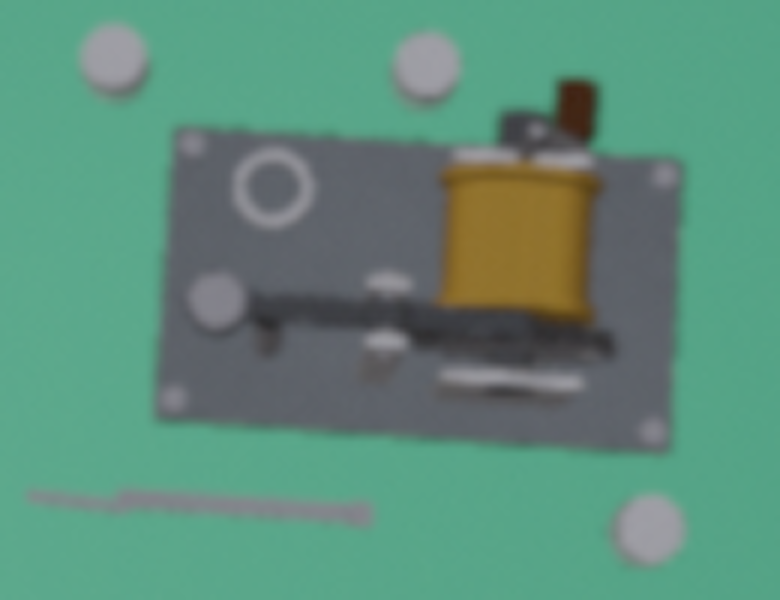

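View pics/s1.png

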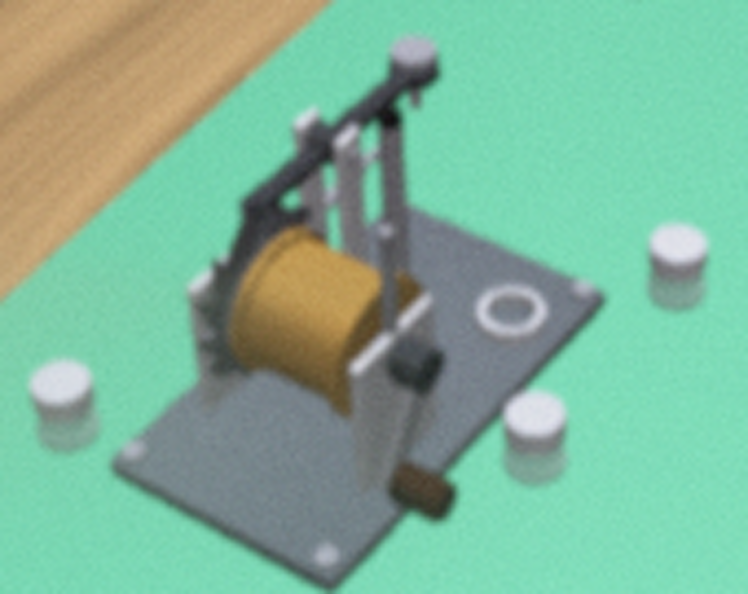

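```bash
cat > h.py <<'E'
import numpy as np
from cell import robot
def ray(n,u,v,cal=None):
    c=cal or robot.calibration(n);K=c["intrinsics"];T=np.array(c["pose"])
    d=T[:3,:3]@np.linalg.solve(K,[u,v,1]);return T[:3,3],d/np.linalg.norm(d)
def atz(n,u,v,z):
    o,d=ray(n,u,v);return o+d*(z-o[2])/d[2]
def tri(rs):
    A=np.zeros((3,3));b=np.zeros(3)
    for o,d in rs:
        P=np.eye(3)-np.outer(d,d);A+=P;b+=P@o
    p=np.linalg.solve(A,b)
    return p,[np.linalg.norm((np.eye(3)-np.outer(d,d))@(p-o)) for o,d in rs]
def proj(n,p):
    c=robot.calibration(n);T=np.linalg.inv(c["pose"]);q=c["intrinsics"]@(T[:3,:3]@p+T[:3,3]);return q[:2]/q[2]
E
python3 - <<'E'
from h import *
t=lambda x,y:((x+.5)/6-.5+280,(y+.5)/6-.5+175)
s=lambda x,y:((x+.5)/4.4-.5+205,(y+.5)/4.4-.5+180)
C=np.array([atz("top",*t(*c),.012) for c in [(177,128),(682,160),(668,450),(158,418)]]);print(C,C.mean(0))
print(np.linalg.norm(np.diff(C[[0,1,2,3,0]],axis=0),axis=1))
e=(C[0]-C[1]+C[3]-C[2]);yaw=np.arctan2(e[1],e[0])-np.pi/2;print("yaw",yaw)
f=(C[0]-C[3]+C[1]-C[2]);print(np.arctan2(f[1],f[0]))
S=np.array([atz("scene",*s(*c),.012) for c in [(605,297),(335,588),(115,465)]]);print(S)
p,r=tri([ray("top",*t(217,300)),ray("scene",*s(414,50))]);print("disc",p,r)
q,r=tri([ray("top",*t(537,130)),ray("scene",*s(386,232))]);print("index",q,r)
R=np.array([[np.cos(yaw),-np.sin(yaw)],[np.sin(yaw),np.cos(yaw)]])
O=p[:2]-R@np.array([-.03,.135]);print("O from disc",O);print("O from idx",q[:2]-R@np.array([.053,0]))
print("plate centre in w",R.T@(C.mean(0)[:2]-O))
for z in(.153,.16,.171):print(z,atz("top",*t(217,300),z))
E
```

```text
[[ 0.59494205 -0.01067551  0.012     ]
 [ 0.5796896  -0.25719369  0.012     ]
 [ 0.43796162 -0.24753     0.012     ]
 [ 0.45250648 -0.00243126  0.012     ]] [ 0.51627494 -0.12945761  0.012     ]
[0.24698957 0.14205706 0.24552993 0.14267396]
yaw -0.06053678514545102
-0.06293660786631575
[[ 0.59446615 -0.00938924  0.012     ]
 [ 0.57989943 -0.25553986  0.012     ]
 [ 0.4372099  -0.24548823  0.012     ]]
disc [ 0.48940677 -0.03173044  0.15822698] [np.float64(0.00014564856921348137), np.float64(0.00014564856921347934)]
index [ 0.56303266 -0.17140409  0.16957487] [np.float64(7.672551337605889e-05), np.float64(7.672551337590206e-05)]
O from disc [ 0.51118434 -0.16829814]
O from idx [ 0.51012974 -0.1681976 ]
plate centre in w [0.00273143 0.03907736]
0.153 [ 0.49003192 -0.03177816  0.153     ]
0.16 [ 0.48904053 -0.03183584  0.16      ]
0.171 [ 0.48748262 -0.03192647  0.171     ]
```

```bash
python3 -m crank '{"xyz":[[-4,0,-2.8],[-4,0,-2.8],[-4,0,-2.8],[-4,0,-2.8],[-4,0,-2.8],[-4,0,-2.8],[-4,0,-2.8],[-4,0,-2.8],[0,0,0],[0,0,0]],"roll":[0,0,0,0,0,0,0,0,0,0]}' 1 40
```

```text
time: 1.15
tool_pos: [0.4071, -0.1648, 0.2265]
tool_rot: [-1.571, -0.001, -2.77]
contact_force: [0.2, -0.6, -0.4]
opening: 0.0168
```

```bash
python3 -m crank '{"xyz":[[0,0,0],[0,0,0],[0,0,0],[0,0,0],[0,0,0],[0,0,0],[0,0,0],[0,0,0],[0,0,0]],"roll":[-8,-8,-8,-8,-8,-8,-8,-8,-1]}'
python3 - <<'E'
from h import *
import cv2
s=robot.observe(); print(s)
from scipy.spatial.transform import Rotation as Ro
R=Ro.from_euler("xyz",s["tool_rot"]).as_matrix();print(R.round(3))
print((R.T@(np.array([.489,-.032,.175])-s["tool_pos"])*100).round(2))
cv2.imwrite("pics/s2.png",robot.read_camera("scene")[:,:,::-1])
cv2.imwrite("pics/w2.png",robot.read_camera("wrist")[:,:,::-1])
E
```

```text
time: 2.05
tool_pos: [0.406, -0.1673, 0.2266]
tool_rot: [-1.571, -0.0, -1.64]
contact_force: [0.4, -0.2, 0.3]
opening: 0.0006
{'time': 2.05, 'qpos': array([-5.65338066e-01,  1.84690713e-01,  1.74195720e+00, -4.65851230e-04,
        1.21526274e+00, -4.95805898e-01]), 'qvel': array([ 0.00816393,  0.0015059 , -0.00267197,  0.00306143, -0.00109295,
       -0.04740061]), 'joint_efforts': array([  0.14534805, -33.97794127, -23.71732235,   0.0487418 ,
         0.08199174,  -1.05604939]), 'tool_pos': array([ 0.40603979, -0.16728292,  0.22657501]), 'tool_rot': array([-1.57128380e+00, -2.32784256e-04, -1.64016621e+00]), 'contact_force': array([ 0.40261024, -0.24082571,  0.25651602]), 'torque': array([ 0.01114907, -0.09579214, -0.00297734]), 'opening': 0.0006113440448631165}
[[-0.069 -0.001  0.998]
 [-0.998 -0.    -0.069]
 [ 0.    -1.    -0.   ]]
[-14.07   5.15   7.34]
```

```bash
python3 -m crank '{"xyz":[[-4,0,2],[-4,0,2],[-4,0,2],[-2,0,1.3],[0,2,0],[0,1.5,0],[0,0,0],[0,0,0]],"roll":[0,0,0,0,0,0,0,0]}'
python3 - <<'E'
from h import *
import cv2
s=robot.observe(); print(s["time"],s["tool_pos"],s["contact_force"])
for n in("scene","wrist"): cv2.imwrite(f"pics/{n}3.png",robot.read_camera(n)[:,:,::-1])
for z in(.15,.158,.166):print(proj("wrist",np.array([.4894,-.0317,z])))
a=cv2.imread("pics/scene3.png")[150:315,205:375]; cv2.imwrite("pics/s3.png",cv2.resize(a,None,fx=3.6,fy=3.6,interpolation=cv2.INTER_CUBIC))
E
```

```text
time: 2.95
tool_pos: [0.4893, -0.0316, 0.1919]
tool_rot: [-1.571, -0.0, -1.642]
contact_force: [-0.4, -0.6, 0.5]
opening: 0.0004
2.95 [ 0.48928704 -0.03161735  0.19192644] [-0.35764533 -0.63591785  0.51869127]
[316.27959463 228.33857342]
[316.2123789  233.42532273]
[316.14010651 238.8947492 ]
```

View pics/s3.png

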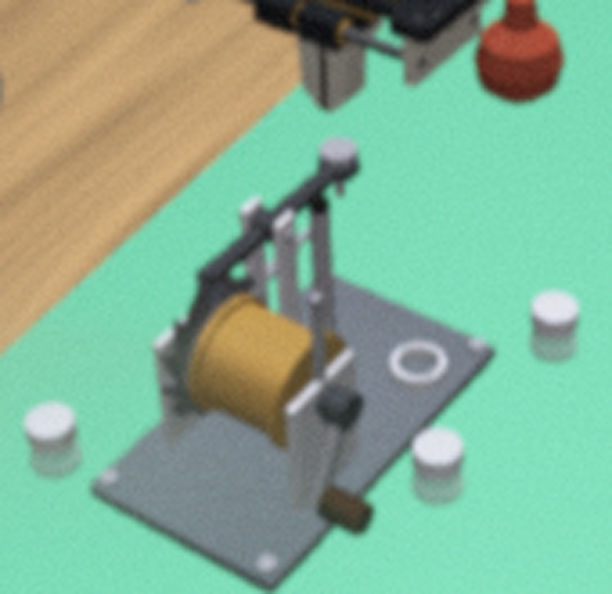

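View pics/wrist3.png

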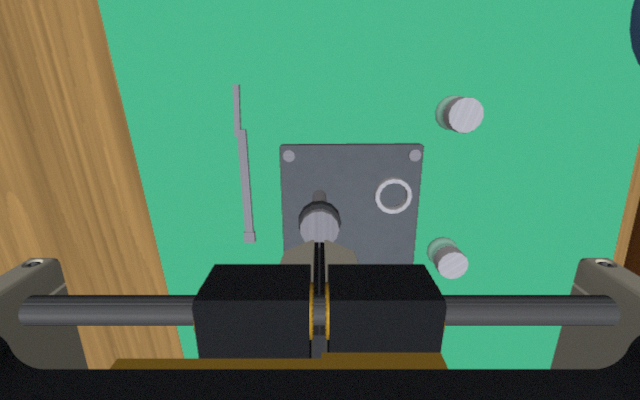

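Run:
```python
import cv2
a=cv2.imread("pics/wrist3.png")[180:280,255:385]; cv2.imwrite("pics/w3c.png",cv2.resize(a,None,fx=6,fy=6,interpolation=cv2.INTER_CUBIC))
a=cv2.imread("pics/scene3.png")[175:225,280:320]; cv2.imwrite("pics/s3c.png",cv2.resize(a,None,fx=12,fy=12,interpolation=cv2.INTER_CUBIC))
from h import *
p=robot.observe()["tool_pos"];print(proj("wrist",p),proj("scene",p), proj("scene",np.array([.4894,-.0317,.158])))
```

```text
[316.47546966 260.40665747] [298.23567893 178.92104604] [298.65081756 191.05973664]
```

View pics/w3c.png

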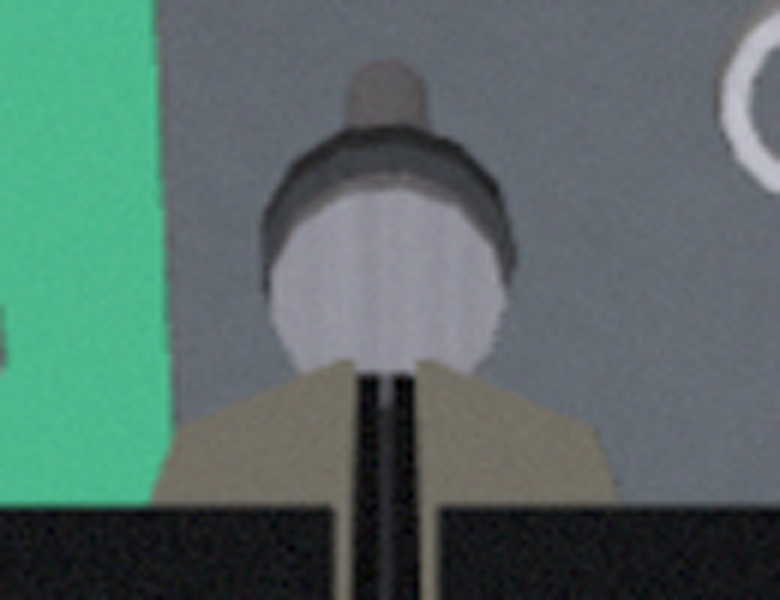

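View pics/s3c.png

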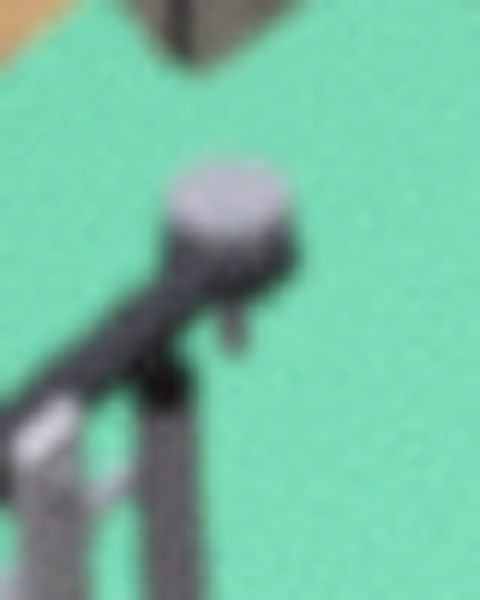

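```bash
cat >> h.py <<'E'
O=np.array([.5107,-.1682]);yw=-.0615
def W(p):
    c,s=np.cos(yw),np.sin(yw);return np.array([O[0]+c*p[0]-s*p[1],O[1]+s*p[0]+c*p[1],p[2]])
def knob(th,x,r=.058): # th from upright about +x : z->( -y )
    return W([x,-r*np.sin(th),.085+r*np.cos(th)])
E
python3 - <<'E'
from h import *
print("axle end",proj("scene",knob(0,.075,0)))
for d in range(90,200,15): print(d,proj("scene",knob(np.radians(d),.09)),proj("scene",knob(np.radians(d),.105)))
E
python3 -m crank '{"xyz":[[0,1,0],[0,0.9,0],[0,0.3,0],[0,0.1,0],[0,0.1,0],[0,0,0]],"roll":[0,0,0,0,0,0]}'
```

```text
axle end [302.52817619 265.82423681]
90 [292.09504392 285.39630623] [297.98818904 288.40669676]
105 [292.97121637 289.78306239] [298.81228339 292.79197197]
120 [294.88412705 292.6150605 ] [300.67093845 295.60766433]
135 [297.66454687 293.74273176] [303.39859441 296.70611701]
150 [301.09219404 293.14842335] [306.77833396 296.07249153]
165 [304.91846005 290.93106032] [310.56444823 293.80901449]
180 [308.8863594  287.28439427] [314.50228414 290.11285593]
195 [312.7461406  282.47388837] [318.34379458 285.25273894]
time: 3.65
tool_pos: [0.4893, -0.0312, 0.1677]
tool_rot: [-1.571, -0.0, -1.639]
contact_force: [-0.2, 0.2, -0.8]
opening: 0.0005
```

```bash
python3 -m crank '{"xyz":[[0,0.15,0],[0,0.15,0],[0,0.1,0],[0,0.1,0],[0,0.1,0]],"roll":[0,0,0,0,0]}'
```

```text
time: 4.15
tool_pos: [0.4893, -0.0312, 0.1616]
tool_rot: [-1.571, -0.0, -1.639]
contact_force: [-0.1, 0.0, -0.4]
opening: 0.0005
```

```bash
python3 -m crank '{"xyz":[[0,0.1,0],[0,0.1,0],[0,0,0]],"roll":[0,0,0]}'
```

```text
time: 4.45
tool_pos: [0.4892, -0.0311, 0.1596]
tool_rot: [-1.571, -0.0, -1.639]
contact_force: [0.4, -0.9, 0.6]
opening: 0.0002
```

```bash
python3 -m crank '{"xyz":[[0,0.1,0],[0,0.05,0],[0,0,0]],"roll":[0,0,0]}'
```

```text
time: 4.75
tool_pos: [0.4892, -0.0311, 0.1581]
tool_rot: [-1.571, -0.0, -1.639]
contact_force: [0.0, -0.0, -0.4]
opening: 0.0006
```

```bash
python3 -m crank '{"xyz":[[0,0.1,0],[0,0.05,0],[0,0,0]],"roll":[0,0,0]}'
```

```text
time: 5.05
tool_pos: [0.4893, -0.0311, 0.1568]
tool_rot: [-1.571, -0.0, -1.639]
contact_force: [0.1, 2.1, 1.7]
opening: 0.0006
```

```bash
python3 -m crank '{"xyz":[[0,0.05,0],[0,0,0]],"roll":[0,0]}'
```

```text
time: 5.25
tool_pos: [0.4894, -0.0311, 0.1565]
tool_rot: [-1.57, -0.0, -1.639]
contact_force: [-0.7, 1.4, 4.4]
opening: 0.0002
```

```bash
python3 -m crank '{"xyz":[[0,0.05,0],[0,0.05,0]],"roll":[0,0]}'
```

```text
time: 5.45
tool_pos: [0.4894, -0.031, 0.1556]
tool_rot: [-1.57, 0.0, -1.639]
contact_force: [-1.5, 1.8, 5.3]
opening: -0.0
```

```bash
python3 -m crank '{"xyz":[[0,0.05,0],[0,0.05,0]],"roll":[0,0]}'
```

```text
time: 5.65
tool_pos: [0.4894, -0.0308, 0.1546]
tool_rot: [-1.57, 0.0, -1.639]
contact_force: [-0.6, 3.4, 6.3]
opening: 0.0007
```

```bash
python3 -m crank '{"xyz":[[0,0.05,0],[0,0.05,0]],"roll":[0,0]}'
```

```text
time: 5.85
tool_pos: [0.4895, -0.0307, 0.1536]
tool_rot: [-1.57, 0.001, -1.639]
contact_force: [0.2, 2.9, 5.3]
opening: 0.0005
```

```bash
python3 -m crank '{"xyz":[[0,0.05,0],[0,0.05,0],[0,0.05,0]],"roll":[0,0,0]}'
```

```text
time: 6.15
tool_pos: [0.4895, -0.0306, 0.152]
tool_rot: [-1.57, 0.001, -1.639]
contact_force: [-0.5, 3.0, 5.5]
opening: 0.0008
```

```bash
python3 -m crank '{"xyz":[[0,0.05,0],[0,0.05,0],[0,0.05,0],[0,0.05,0]],"roll":[0,0,0,0]}'
```

```text
time: 6.55
tool_pos: [0.4895, -0.0305, 0.15]
tool_rot: [-1.57, 0.001, -1.639]
contact_force: [-0.5, 4.3, 4.6]
opening: 0.0003
```

```bash
python3 -m crank '{"xyz":[[0,0.05,0],[0,0.05,0],[0,0.05,0],[0,0.05,0]],"roll":[0,0,0,0]}'
```

```text
time: 6.95
tool_pos: [0.4895, -0.0304, 0.1479]
tool_rot: [-1.57, 0.001, -1.639]
contact_force: [0.2, 5.3, 5.5]
opening: 0.0004
```

```bash
python3 -m crank '{"xyz":[[0,0.05,0],[0,0.05,0],[0,0.05,0]],"roll":[0,0,0]}'
```

```text
time: 7.25
tool_pos: [0.4894, -0.0309, 0.1462]
tool_rot: [-1.57, 0.0, -1.639]
contact_force: [1.2, 1.1, 1.8]
opening: 0.0005
```

```bash
python3 -m crank '{"xyz":[[0,0.05,0],[0,0.05,0]],"roll":[0,0]}'
```

```text
time: 7.45
tool_pos: [0.4893, -0.0314, 0.145]
tool_rot: [-1.571, -0.0, -1.639]
contact_force: [-0.1, 1.6, 2.1]
opening: 0.0007
```

```bash
python3 -m crank '{"xyz":[[0,0.05,0],[0,0.05,0]],"roll":[0,0]}'
```

```text
time: 7.65
tool_pos: [0.4894, -0.0313, 0.1443]
tool_rot: [-1.571, -0.0, -1.639]
contact_force: [-0.7, 1.7, 5.4]
opening: 0.0009
```

```bash
python3 -m crank '{"xyz":[[0,0.03,0],[0,0,0]],"roll":[0,0]}'
```

```text
time: 7.85
tool_pos: [0.4894, -0.0313, 0.1442]
tool_rot: [-1.57, -0.0, -1.639]
contact_force: [0.2, 1.4, 4.2]
opening: 0.0004
```

```bash
python3 -m crank '{"xyz":[[0,0.03,0],[0,0,0]],"roll":[0,0]}'
```

```text
time: 8.05
tool_pos: [0.4894, -0.0313, 0.144]
tool_rot: [-1.57, -0.0, -1.639]
contact_force: [0.3, 2.0, 5.9]
opening: 0.0005
```

```bash
python3 -m crank '{"xyz":[[0,0.03,0],[0,0,0]],"roll":[0,0]}'
```

```text
time: 8.25
tool_pos: [0.4895, -0.0313, 0.1439]
tool_rot: [-1.57, -0.0, -1.639]
contact_force: [-1.2, 1.1, 7.1]
opening: 0.0004
```

```bash
python3 -m crank '{"xyz":[[0,0.04,0],[0,0,0],[0,0,0]],"roll":[0,0,0]}'
python3 - <<'E'
from h import *
import cv2
s=robot.observe();print(s["time"],s["contact_force"])
a=robot.read_camera("scene")[:,:,::-1];print(robot.observe()["contact_force"])
cv2.imwrite("pics/s4.png",cv2.resize(a[150:315,205:375],None,fx=3.6,fy=3.6,interpolation=cv2.INTER_CUBIC))
E
```

```text
time: 8.55
tool_pos: [0.4895, -0.0313, 0.1437]
tool_rot: [-1.57, -0.0, -1.639]
contact_force: [-1.9, 1.4, 9.3]
opening: 0.0004
8.55 [-1.86110821  1.40911456  9.30529493]
[-2.45580179  1.43890471  8.81466115]
```

View pics/s4.png

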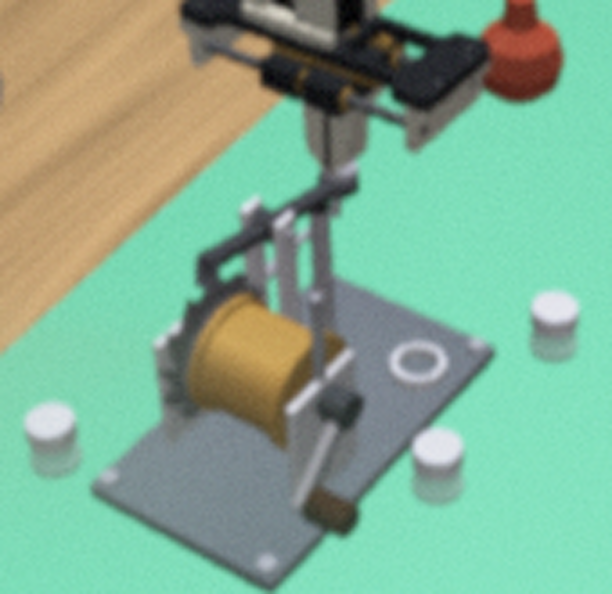

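```bash
cat > look.py <<'E'
from h import *
import cv2,sys
s=robot.observe();print(s["time"],s["contact_force"])
a=robot.read_camera("scene")[:,:,::-1]
cv2.imwrite(sys.argv[1],cv2.resize(a[230:310,260:340],None,fx=7,fy=7,interpolation=cv2.INTER_CUBIC))
for d in range(0,100,10):
    print(d,((proj("scene",knob(np.radians(d),.09))-[260,230]+.5)*7).round(),end=" ")
print("\naxle",((proj("scene",knob(0,.09,0))-[260,230]+.5)*7).round())
E
python3 -m crank '{"xyz":[[0,0,0],[0,0,0],[0,0,0],[0,0,0],[0,0,0],[0,0,0],[0,0,0],[0,0,0],[0,0,0],[0,0,0],[0,0,0],[0,0,0],[0,0,0],[0,0,0],[0,0,0],[0,0,0],[0,0,0],[0,0,0],[0,0,0],[0,0,0]],"roll":[0,0,0,0,0,0,0,0,0,0,0,0,0,0,0,0,0,0,0,0]}' ; python3 -m crank '{"xyz":[[0,0,0],[0,0,0],[0,0,0],[0,0,0],[0,0,0],[0,0,0],[0,0,0],[0,0,0],[0,0,0],[0,0,0],[0,0,0],[0,0,0],[0,0,0],[0,0,0],[0,0,0],[0,0,0]],"roll":[0,0,0,0,0,0,0,0,0,0,0,0,0,0,0,0]}'; python3 look.py pics/s5.png
```

```text
time: 10.6
tool_pos: [0.4895, -0.0313, 0.1437]
tool_rot: [-1.57, -0.0, -1.639]
contact_force: [-1.3, 2.4, 9.3]
opening: 0.0005
time: 12.2
tool_pos: [0.4895, -0.0313, 0.1437]
tool_rot: [-1.57, -0.0, -1.639]
contact_force: [-1.6, 2.1, 9.4]
opening: 0.0002
12.2 [-1.57544225  2.10001266  9.40720561]
0 [337. 134.] 10 [317. 156.] 20 [298. 182.] 30 [280. 211.] 40 [264. 242.] 50 [250. 274.] 60 [240. 306.] 70 [232. 337.] 80 [228. 366.] 90 [228. 391.] 
axle [341. 274.]
```

View pics/s5.png

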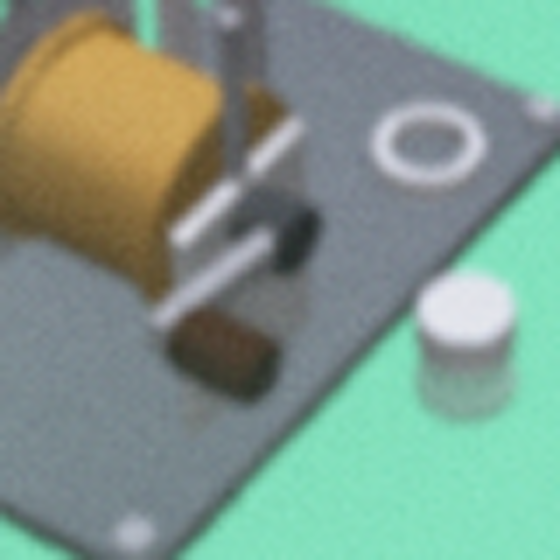

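```bash
python3 -m crank '{"xyz":[[0,0,0],[0,0,0],[0,0,0],[0,0,0],[0,0,0],[0,0,0],[0,0,0],[0,0,0],[0,0,0],[0,0,0],[0,0,0],[0,0,0],[0,0,0],[0,0,0],[0,0,0],[0,0,0],[0,0,0],[0,0,0],[0,0,0],[0,0,0]],"roll":[0,0,0,0,0,0,0,0,0,0,0,0,0,0,0,0,0,0,0,0]}' ; python3 -m crank '{"xyz":[[0,0,0],[0,0,0],[0,0,0],[0,0,0],[0,0,0],[0,0,0],[0,0,0],[0,0,0]],"roll":[0,0,0,0,0,0,0,0]}'; python3 look.py pics/s6.png
```

```text
time: 14.25
tool_pos: [0.4895, -0.0313, 0.1437]
tool_rot: [-1.57, -0.0, -1.639]
contact_force: [-1.1, 2.2, 9.2]
opening: 0.0006
time: 15.05
tool_pos: [0.4895, -0.0313, 0.1437]
tool_rot: [-1.57, -0.0, -1.639]
contact_force: [-1.2, 1.8, 9.1]
opening: 0.0005
15.05 [-1.23003163  1.80257253  9.14354905]
0 [337. 134.] 10 [317. 156.] 20 [298. 182.] 30 [280. 211.] 40 [264. 242.] 50 [250. 274.] 60 [240. 306.] 70 [232. 337.] 80 [228. 366.] 90 [228. 391.] 
axle [341. 274.]
```

View pics/s6.png

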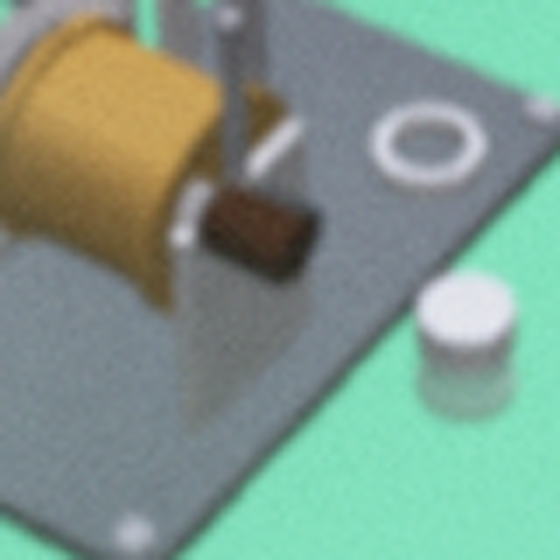

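```bash
python3 -m crank '{"xyz":[[0,0,0],[0,0,0],[0,0,0],[0,0,0],[0,0,0],[0,0,0],[0,0,0],[0,0,0],[0,0,0]],"roll":[0,0,0,0,0,0,0,0,0]}'; python3 look.py pics/s7.png
```

```text
time: 16.0
tool_pos: [0.4895, -0.0313, 0.1437]
tool_rot: [-1.57, -0.0, -1.639]
contact_force: [-1.5, 2.6, 9.4]
opening: 0.0006
16.0 [-1.52111923  2.55829402  9.40206096]
0 [337. 134.] 10 [317. 156.] 20 [298. 182.] 30 [280. 211.] 40 [264. 242.] 50 [250. 274.] 60 [240. 306.] 70 [232. 337.] 80 [228. 366.] 90 [228. 391.] 
axle [341. 274.]
```

View pics/s7.png

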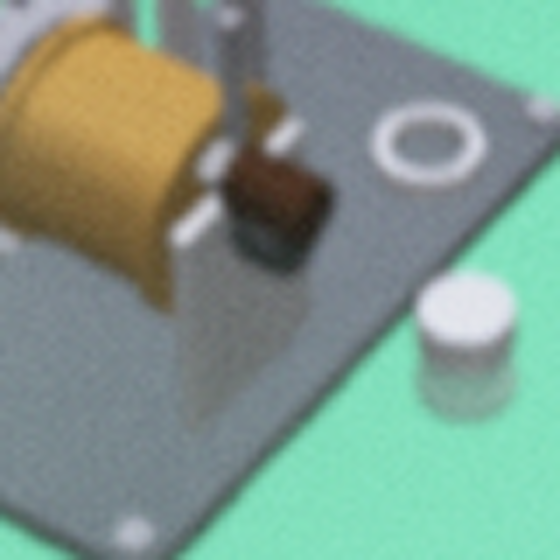

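```bash
python3 -m crank '{"xyz":[[0,0,0],[0,0,0],[0,0,0],[0,0,0],[0,-1.5,0],[0,-2,0],[0,-2,0],[0,-1,0],[0,0,0]],"roll":[0,0,0,0,0,0,0,0,0]}'; python3 look.py pics/s8.png
python3 -m crank '{"xyz":[[0,0,0],[0,0,0],[0,0,0],[0,0,0],[0,0,0],[0,0,0],[0,0,0],[0,0,0],[0,0,0],[0,0,0],[0,0,0],[0,0,0],[0,0,0],[0,0,0],[0,0,0],[0,0,0],[0,0,0],[0,0,0],[0,0,0],[0,0,0]],"roll":[0,0,0,0,0,0,0,0,0,0,0,0,0,0,0,0,0,0,0,0]}';python3 look.py pics/s9.png
python3 - <<'E'
from h import *
import cv2
a=robot.read_camera("scene")[:,:,::-1]
cv2.imwrite("pics/s10.png",cv2.resize(a[150:315,205:375],None,fx=3.6,fy=3.6,interpolation=cv2.INTER_CUBIC))
E
```

```text
time: 16.95
tool_pos: [0.4898, -0.0315, 0.2087]
tool_rot: [-1.569, -0.001, -1.639]
contact_force: [0.0, -0.1, -1.3]
opening: 0.0005
16.95 [ 0.01668665 -0.13403516 -1.31205237]
0 [337. 134.] 10 [317. 156.] 20 [298. 182.] 30 [280. 211.] 40 [264. 242.] 50 [250. 274.] 60 [240. 306.] 70 [232. 337.] 80 [228. 366.] 90 [228. 391.] 
axle [341. 274.]
time: 19.0
tool_pos: [0.4892, -0.0311, 0.2079]
tool_rot: [-1.571, -0.0, -1.639]
contact_force: [-0.1, -0.2, 0.4]
opening: 0.0007
19.0 [-0.05098123 -0.22446547  0.37081568]
0 [337. 134.] 10 [317. 156.] 20 [298. 182.] 30 [280. 211.] 40 [264. 242.] 50 [250. 274.] 60 [240. 306.] 70 [232. 337.] 80 [228. 366.] 90 [228. 391.] 
axle [341. 274.]
```

View pics/s9.png

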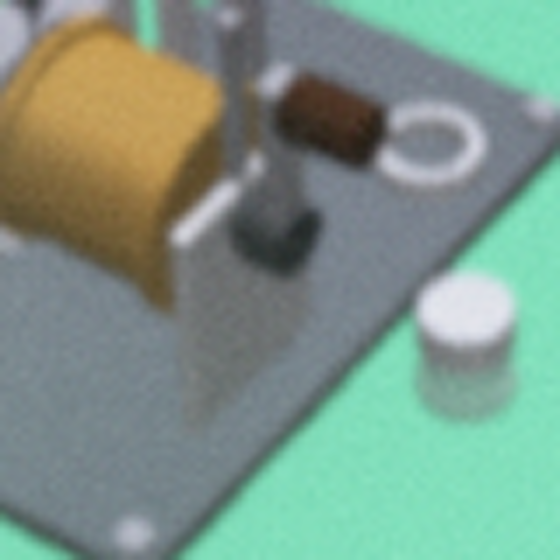

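View pics/s10.png

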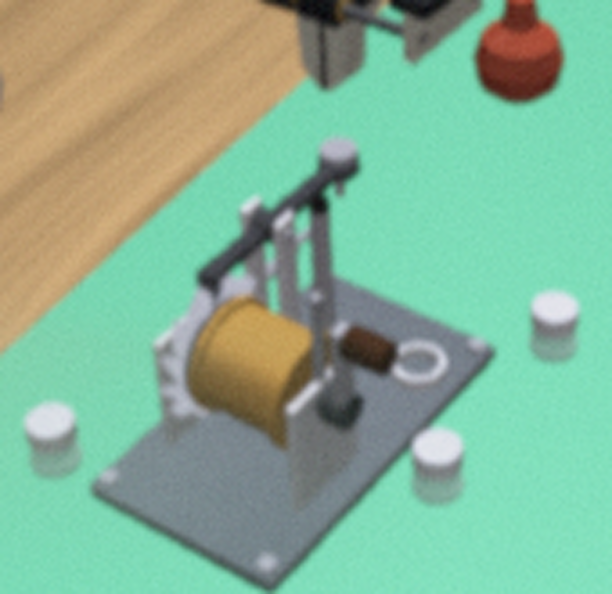

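```bash
python3 -m crank '{"xyz":[[0,0,0],[0,0,0],[0,0,0],[0,0,0],[0,0,0],[0,0,0],[0,0,0],[0,0,0],[0,0,0],[0,0,0]],"roll":[0,0,0,0,0,0,0,0,0,0]}'; python3 look.py pics/s11.png
python3 - <<'E'
import cv2,numpy as np
a=[cv2.imread(f"pics/s{i}.png").astype(float) for i in (8,9,11)]
print([abs(a[i]-a[j])[60:200,230:420].mean() for i,j in((0,1),(1,2))])
cv2.imwrite("pics/cmp.png",np.hstack([a[0][:300,150:450],a[2][:300,150:450]]))
E
```

```text
time: 20.1
tool_pos: [0.4892, -0.0312, 0.2079]
tool_rot: [-1.571, -0.0, -1.639]
contact_force: [0.0, 0.5, -0.4]
opening: 0.0002
20.1 [ 0.02365131  0.5239081  -0.3832211 ]
0 [337. 134.] 10 [317. 156.] 20 [298. 182.] 30 [280. 211.] 40 [264. 242.] 50 [250. 274.] 60 [240. 306.] 70 [232. 337.] 80 [228. 366.] 90 [228. 391.] 
axle [341. 274.]
[np.float64(36.734598997493734), np.float64(2.292155388471178)][ WARN:0@0.100] global loadsave.cpp:1063 imwrite_ Unsupported depth image for selected encoder is fallbacked to CV_8U.
```

View pics/cmp.png

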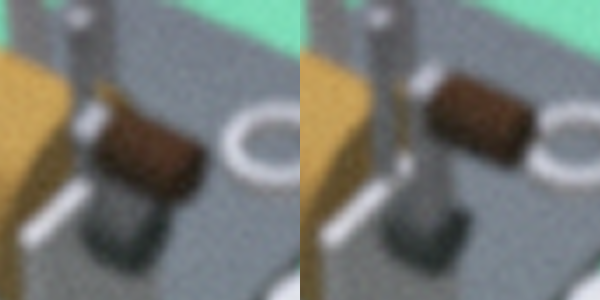

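Run:
```python
from cell import robot
print(robot.hand_in())
```

```text
the job is handed in; nothing more can be done
None
```

The job is done and handed in: the drum came back to rest with the crank upright at the index finger and the pawl dropped in again.

- **Pressing:** The closed fingers found the thumbscrew at about z = 0.157 m. The pawl unstuck under roughly 6–8 N. It came clear at 7.2 s and sat on its stop at about 9.3 N vertical, about 10 N total. The highest total reading was about 10 N, always well under 16 N.
- **Letting back:** I held the tail down while the crank crept from about 150° to about 20° short of upright, following it in the scene camera. I then lifted off at about 16.4 s.
- **Last checks:** Two pictures 1.1 s apart show the crank at rest and the pawl back in its starting, level position. The fingers are about 5 cm above the thumbscrew, and the other things in view look undisturbed.
- **Uncertainty:** My model and the picture disagree on the final crank angle by a few degrees (readings from +2° to -6°). That is about the error of the camera fit and close to the 0.10 rad limit. The nearest other rests are 30° away, so I take this to be the upright one.

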